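# Clamp a filter cartridge with the ratchet knob

### The job

Pick up the white filter cartridge by its blue fin, lay it in the guide of the clamp stand with its steel pad leading, and gently slide it fully home against the stop under the spindle. Then turn the black ratchet knob clockwise (seen from above) until the foot is tight on the pad and the ratchet has slipped by four or five clicks of 15 degrees each, not many more, and leave the cartridge clamped. Do not disturb the bottle, the timer or the foam rack.

Things in the scene. Friction and masses are not known exactly. Their poses are not given: they have to be found in the camera images.
- clamp_stand: Grey C-shaped clamp stand fixed to the bench. Origin on the vertical spindle axis at bench height; +x is the direction in which the cartridge is slid in, z up. Base plate x -160 to +55 mm, 76 mm wide; its top, the guide floor, at z 10 mm. The head over the guide spans x -22 to +46 mm, 46 mm wide, z 42 to 76 mm; the guide is open above for x below -22 mm.
- guide_mid (a point): Centre of the guide floor, stand frame (-100, 0, 10) mm, where the cartridge's origin goes to lay it in clear of the head. Aluminium rails 40 mm apart inside and 8 mm high (top at z 18 mm) run from x -128 mm to the stop; in front of that, to x -155 mm, they spread to about 52 mm apart.
- stop (a point): Middle of the stop, the column's front face: stand frame (15, 0, 17) mm. Fully home, the cartridge's +x end touches it, and the cartridge's origin is at (-40, 0, 10) mm in the stand frame with the same axes.
- cartridge: Loose white filter cartridge, 110 x 36 x 14 mm, about 0.12 kg, lying flat; origin at the centre of its underside, z up. At its -x end an upright blue grip fin (30 mm long in x, 10 mm thick in y, centred at x -38 mm, z 13 to 45 mm). At its +x end a round steel pressure pad (24 mm wide, centred at x +40 mm, top at z 16 mm).
- cartridge_fin (a point): Point in the blue fin to grip: cartridge frame (-38, 0, 32) mm, 13 mm under the fin's top. Squeeze across y.
- spindle: Non-turning steel spindle with a brass screw-in foot, 16 mm wide, at its lower end, on the spindle axis. Driven down by the thimble, 3 mm per rad. The foot is screwed out of the spindle by an unknown 0 to 3.6 mm (it stays so during the work): its underside lies that far below this origin. At the start the foot is 2.5 to 8 mm above the pad of a loaded cartridge (pad top: 26 mm over the bench).
- thimble (a joint): Steel graduated ring (40 mm wide, z 78 to 90 mm above the bench) that drives the spindle: angle in rad, growing clockwise from above as the spindle goes down. Starts anywhere from 0 to 0.6; the foot meets the pad at 1.4 to 2.7, depending on how far it is screwed out. Friction 0.05 N m holds it wherever it is left, and keeps the clamping force.
- ratchet_knob (a joint): Slip of the black knob relative to the thimble, rad, growing clockwise from above; 0 at the start, unchanged while knob and thimble turn together (0.05 N m); grows once the foot is tight and the knob is turned on against its set torque, 0.08 N m. One click is 0.26 rad (15 degrees); there is no sound, the white mark on the knob moves away from the red one on the thimble.
- knob_grip (a point): Point on the axis of the black ratchet knob at the height to grip, 106 mm over the bench. The knob is a ribbed upright cylinder 30 mm wide, from z 90 to 118 mm, with a white mark; it stays at that height while it turns and turns endlessly. The 40 mm wide thimble lies right under it at z 90 mm.
- amber_bottle: Amber reagent bottle with a blue cap, 60 mm wide, 98 mm tall, standing loose; origin under its centre. Not to be disturbed.
- timer: White countdown timer, 62 x 62 x 18 mm, lying loose; origin under its centre. Not to be disturbed.
- tube_rack: White foam tube rack, 60 x 48 x 34 mm, standing loose; origin under its centre. Not to be disturbed.
Things that resemble listed ones, but are neither listed nor needed, are in the scene too. Several things have the shape of the cartridge; the one meant has the colours described above.

How it is judged:
By the outcome, as a careful person would: the job done as asked, in the order asked, and still so for the second after the job is handed in, with the robot touching nothing.
It also fails if it takes over 72 s, if anything falls off the work surface, if the arm or the gripper's body presses on something with over 40 N, if the wrist force passes 120 N, or if a joint passes its speed limit or range.

### The arm

A 6-joint arm with a two-finger parallel gripper is mounted at the origin on the work surface; the furniture and walls round the work are solid. World frame = base frame: x ahead of the robot, y to its left, z up, the work surface at z = 0. Lengths are in mm, angles in rad, forces in N, time in s.
With the tool pointing down it reaches from about 275 to 1000 mm from the base axis. Payload 8.4 kg.
Tool frame: the origin (TCP) lies midway between the tips of the shut fingers; the grasp point (between the pads) lies 19 mm behind it; z points along the fingers, y is the line along which they close (so a half turn about z gives the same grasp; the last joint's range is limited). The gripper opens to 85 mm and grips with 20 to 120 N. Pads are 22 mm wide; open, the fingers measure 114 mm over their backs; the gripper's body (76 mm by 85 mm) begins 54 mm behind the grasp point. The pads swing forward as they close: fully open they stand 13 mm farther back than shut.
Start: joints at [1.244, 0.353, 1.633, -0, 1.155, -0.002], TCP at [199.448, 592.325, 231.281] pointing down, gripper open.
Joint ranges: [-2.63, 2.63], [-0.92, 2.1], [0.06, 2.66], [-1.3, 4.44], [0, 2.69], [-3.02, 3.02]. Speed limits (rad/s): [2.22, 2.22, 2.79, 3.14, 3.14, 3.14].

### API

Orientations are given as [roll, pitch, yaw] about the fixed x, y, z axes, in that order (R = Rz(yaw) Ry(pitch) Rx(roll)).
In Python, from rig import r gives the robot as it stands.
- The arm moves only by the tool servo_tool, never from a script. Its argument "deltas" is a list of rows, each an object of numbers: "x", "y", "z": the shift along the world's x, y, z in mm; "rx", "ry", "rz": the turn, a rotation vector about the world's x, y, z in rad; "gripper": the gripper's target within -1 to 1 (fully open at 1, half-way at 0, shut at -1). A call has 1 to 10 rows; each row is the pose to reach, as a shift and turn from the pose commanded when the call began; what a row does not reach only later rows make up. A row lasts 1/10 s, in which the tool goes at most 50 mm and 8.59 degrees, less where a joint would pass 70% of its speed; a pose out of reach is approached as far as the arm can. A call with a gripper value outside its range is refused whole. The fingers move at their own pace and stop on an object; "newtons" is the grip in N (left out, the last holds). Time passes only in rows, so rows that repeat a pose let the fingers close. It gives the time, the measured TCP pose, the force, the opening and the grip force at its end, in the units of the state.
- r.sense(): the state, without advancing time (a new reading comes with each control period).
- r.grab_frame(name): name is "scene" or "top" or "wrist"; returns the picture (400x640x3 uint8, blue, green, red); there is no depth.
- r.camera_params(name): a dict with "mtx" (3x3 intrinsics, pixels), "D" ([k1, k2, p1, p2, k3] as OpenCV has them; the pictures are not rectified), "eye" and "orientation" of the camera in the world. Camera axes: x right, y down, z forward; pixel columns grow to the right and rows downward; lengths in mm; the calibration is good to about 2 mm. A picture is of the moment at which its call begins: read the wrist's pose just before it. camera_params takes no time and is no camera call; for the wrist camera it gives the pose at the moment of the call.
- r.sign_off(): hands the job in; it is judged then, once.
Trained networks look in the newest picture that a camera, given by its name, has taken for a name from the list of things; names that differ only in an ending like _2 or _b are one class to them, and where a whole thing is asked for, a point or a joint stands for the part that bears it (a point fixed in the world has none). Each returns a list of dicts, best first, with "conf" (0 to 1); they miss things now and then, are a little off and sometimes report something else, mostly with a low value. They report only what shows in the picture. A call takes as long as a camera call. They do not tell look-alikes from the thing itself.
- r.recognise(name, camera): "box" ([left, top, width, height] in pixels, round what is visible of it).
The state is a dict: "clock": time; "qpos": joint angles; "qvel": joint speeds; "joint_efforts": joint torques, N m; "eef_pos": TCP position; "tcp_rot": TCP orientation; "contact_force": force on the tool from outside, world axes, zero at the start; "wrist_torque": the same for the moment, N m; "opening": opening from 0.0 (shut) to 1.0 (fully open); "grasp_force": force on a finger pad.
Only numpy, scipy, OpenCV 4.12 (cv2) and the standard library are available. Lean on these libraries where they do the work, as an engineer would, in place of code of your own. Each camera call takes 0.05 s, during which the arm holds its last target. There are 200 camera calls.

## Working session

There is one attempt and no reset: what is moved stays moved. The work goes in short steps, Python scripts to look and compute and a tool call to move; the robot and the scene stay as the last step left them, time stands still between calls to the robot, and variables do not carry over. Pictures are saved under pics/ and viewed, at most 10 in all, crops included, and the job is handed in when it is done.

Besides the shell and the picture viewer there is one more tool, called after "Emit:" by a JSON object that holds its "api" and its "payload", one argument or row to a line. servo_tool: Moves the arm, as the interface text tells. Its arguments: {"type":"object","properties":{"deltas":{"type":"array","items":{"type":"object","properties":{"x":{"type":"number"},"y":{"type":"number"},"z":{"type":"number"},"rx":{"type":"number"},"ry":{"type":"number"},"rz":{"type":"number"},"gripper":{"type":"number"}}}},"newtons":{"type":"number"}},"required":["deltas"]}

```bash
ls; mkdir -p pics; cat > h.py <<'E'
import numpy as np, cv2
from rig import r
from scipy.spatial.transform import Rotation as R
def cam(n):
    p=r.camera_params(n); K=np.array(p["mtx"],float); D=np.array(p["D"],float)
    o=np.array(p["orientation"],float)
    M=o if o.shape==(3,3) else R.from_euler('xyz',o).as_matrix()
    return K,D,np.array(p["eye"],float),M
def px2w(c,uv,z):
    K,D,e,M=c; uv=np.array(uv,float).reshape(-1,1,2)
    n=cv2.undistortPoints(uv,K,D).reshape(-1,2)
    d=np.c_[n,np.ones(len(n))]@M.T
    return e+d*((z-e[2])/d[:,2])[:,None]
def w2px(c,P):
    K,D,e,M=c; Q=(np.array(P,float).reshape(-1,3)-e)@M
    return cv2.projectPoints(Q,np.zeros(3),np.zeros(3),K,D)[0].reshape(-1,2)
E
python3 - <<'E'
from h import *
print(r.camera_params("top"),r.camera_params("scene"))
a=r.grab_frame("top"); b=r.grab_frame("scene")
cv2.imwrite("pics/top1.png",a); cv2.imwrite("pics/scene1.png",b)
for c in("top","scene"):
  for n in("cartridge","clamp_stand","ratchet_knob","cartridge_fin","amber_bottle","timer","tube_rack"):
    print(c,n,[(np.round(d["conf"],2),np.round(d["box"]).tolist()) for d in r.recognise(n,c)][:5])
print(r.sense())
E
```

```text
pics
{'mtx': array([[366.47780682,   0.        , 328.38031482],
       [  0.        , 366.47780682, 203.33063421],
       [  0.        ,   0.        ,   1.        ]]), 'D': array([0.02572501, 0.        , 0.        , 0.        , 0.        ]), 'eye': array([ 428.68007469,  -15.00594351, 1225.06961434]), 'orientation': array([-2.9820407 ,  0.00968545, -1.5847805 ])} {'mtx': array([[514.65924598,   0.        , 312.54990848],
       [  0.        , 514.65924598, 205.51443965],
       [  0.        ,   0.        ,   1.        ]]), 'D': array([-0.08311421,  0.        ,  0.        ,  0.        ,  0.        ]), 'eye': array([ -70.51658784, -962.68472638, 1053.48070546]), 'orientation': array([-2.25431266,  0.01976578, -0.64688488])}
top cartridge [(np.float64(0.9), [372.0, 244.0, 20.0, 39.0]), (np.float64(0.88), [411.0, 216.0, 17.0, 38.0]), (np.float64(0.78), [368.0, 203.0, 20.0, 33.0]), (np.float64(0.6), [382.0, 135.0, 25.0, 27.0])]
top clamp_stand [(np.float64(0.86), [286.0, 190.0, 43.0, 66.0]), (np.float64(0.49), [306.0, 204.0, 9.0, 6.0])]
top ratchet_knob [(np.float64(0.53), [290.0, 190.0, 
[... 1340 characters left out ...]
, 30.0])]
{'clock': 0.8, 'qpos': array([ 1.24361417e+00,  3.52966145e-01,  1.63341718e+00, -8.42704319e-06,
        1.15522356e+00, -2.40224181e-03]), 'qvel': array([-0.00104618,  0.0003762 ,  0.00162968,  0.00037207, -0.00033173,
        0.00081134]), 'joint_efforts': array([-3.91237418e-04, -6.05124664e+01, -3.42426324e+01, -5.10724476e-05,
        1.31230492e-03, -7.64705419e-06]), 'eef_pos': array([199.43699853, 592.31116675, 231.29476179]), 'tcp_rot': array([-3.14157840e+00,  7.67551523e-06,  2.81681614e+00]), 'contact_force': array([-0.57213043,  0.08514256, -0.38597513]), 'wrist_torque': array([-0.01870811, -0.06189837, -0.00538566]), 'grasp_force': 0.0, 'opening': 1.0034962592655037}
```

```bash
python3 - <<'E'
import cv2
a=cv2.imread("pics/top1.png")[120:300,200:450]; cv2.imwrite("pics/top1c.png",cv2.resize(a,None,fx=3.2,fy=3.2,interpolation=cv2.INTER_CUBIC))
b=cv2.imread("pics/scene1.png")[165:325,210:440]; cv2.imwrite("pics/scene1c.png",cv2.resize(b,None,fx=3.4,fy=3.4,interpolation=cv2.INTER_CUBIC))
E
```

```text
(no output)
```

View pics/top1c.png

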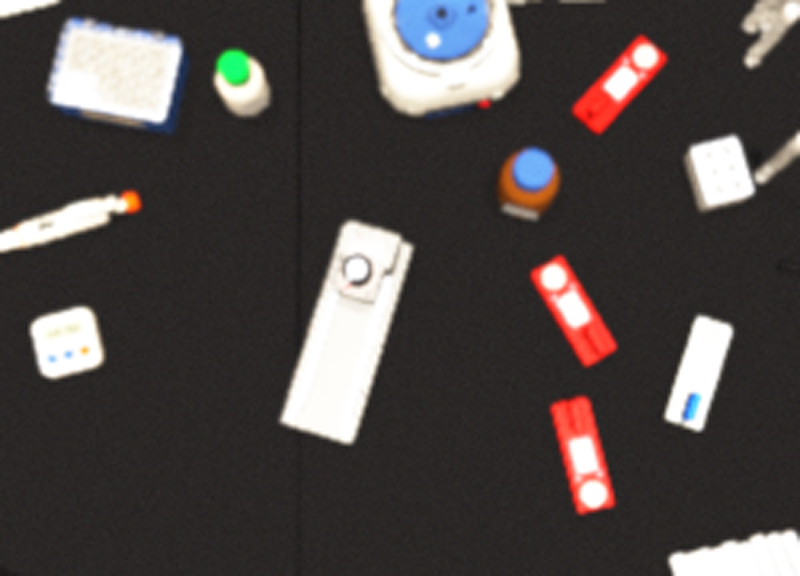

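View pics/scene1c.png

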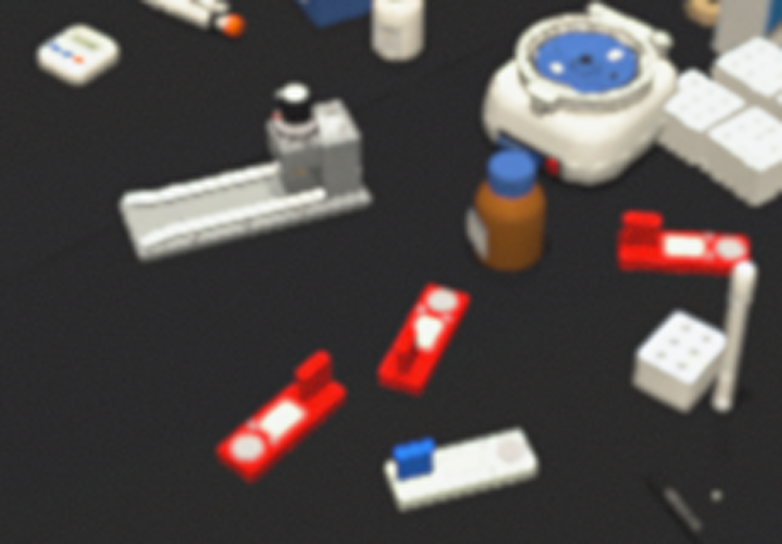

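Candidates at top-image pixels: red (379,217), red (382,262), red (394,146), white with blue fin (419,237). Only the last has the white body, blue fin and steel pad. The fin is at its lower-left end (416,247), and the pad end is at (423,221). The stand is at (308,220), with its entry at the lower left (299,256) and the knob at (311,204).

```bash
python3 - <<'E'
from h import *
c=cam("top"); f=lambda pts,z:px2w(c,np.array(pts)/3.2+[200,120]-0.34,z)
q=f([(667,418),(703,430),(733,327),(702,317)],14)
print("cart corners",q.round(), q.mean(0).round())
d=(q[2]+q[3]-q[0]-q[1])[:2]; print("yaw",np.arctan2(d[1],d[0]),np.linalg.norm(d)/2)
print("fin",f([(691,406)],40).round())
print("knob",f([(356,268)],118).round())
s=f([(281,424),(352,443)],10); print("entry",s.round(),s.mean(0).round())
k=f([(356,268)],118)[0]; d=(k-s.mean(0))[:2]; print("stand yaw",np.arctan2(d[1],d[0]),np.linalg.norm(d))
c2=cam("scene"); g=lambda pts,z:px2w(c2,np.array(pts)/3.4+[210,165]-0.35,z)
print("scene knob",g([(294,93)],118).round(),"fin top",g([(414,447)],45).round())
print("scene base",g([(122,207),(143,258),(371,198)],10).round())
cw=cam("wrist"); print(cw, r.sense()["eef_pos"])
for nm,px,z in (("bottle",(533,165),98),("rack",(720,172),34),("timer",(68,342),18)): print(nm,f([px],z).round())
for n in("cartridge","clamp_stand"): pass
E
```

```text
cart corners [[ 464. -264.   14.]
 [ 452. -300.   14.]
 [ 557. -337.   14.]
 [ 567. -305.   14.]] [ 510. -302.   14.]
yaw -0.35751590636716857 111.03691274640158
fin [[ 475. -283.   40.]]
knob [[608.  47. 118.]]
entry [[464. 131.  10.]
 [443.  58.  10.]] [454.  94.  10.]
stand yaw -0.30044921765917065 161.1476736070855
scene knob [[607.  46. 118.]] fin top [[ 477. -285.   45.]]
scene base [[465. 123.  10.]
 [444.  53.  10.]
 [649.  -7.  10.]]
(array([[286.12040421,   0.        , 323.64908287],
       [  0.        , 286.12040421, 198.23657928],
       [  0.        ,   0.        ,   1.        ]]), array([-0.00738288,  0.        ,  0.        ,  0.        ,  0.        ]), array([137.48342128, 612.63358154, 372.22604105]), array([[ 3.19759379e-01,  9.15631329e-01,  2.43666185e-01],
       [ 9.47498771e-01, -3.08967408e-01, -8.23724475e-02],
       [-1.37884070e-04,  2.57212773e-01, -9.66354785e-01]])) [199.43699853 592.31116675 231.29476179]
bottle [[ 711. -127.   98.]]
rack [[ 716. -327.   34.]]
timer [[551. 350.  18.]]
```

Emit:
{"api": "servo_tool", "payload": {
  "deltas": [
    {"x":15,"y":-46,"z":-4},
    {"x":29,"y":-92,"z":-8},
    {"x":44,"y":-138,"z":-12},
    {"x":58,"y":-184,"z":-16},
    {"x":73,"y":-230,"z":-20},
    {"x":88,"y":-277,"z":-24},
    {"x":102,"y":-323,"z":-28},
    {"x":117,"y":-369,"z":-32},
    {"x":131,"y":-415,"z":-36},
    {"x":146,"y":-461,"z":-40}
  ]
}}

```text
invalid input
```

Emit:
{"api": "servo_tool", "payload": {
  "deltas": [
    {"x":276,"y":-876,"z":-80,"rx":0,"ry":0,"rz":0,"gripper":1},
    {"x":276,"y":-876,"z":-80,"rx":0,"ry":0,"rz":0,"gripper":1},
    {"x":276,"y":-876,"z":-80,"rx":0,"ry":0,"rz":0,"gripper":1},
    {"x":276,"y":-876,"z":-80,"rx":0,"ry":0,"rz":0,"gripper":1},
    {"x":276,"y":-876,"z":-80,"rx":0,"ry":0,"rz":0,"gripper":1},
    {"x":276,"y":-876,"z":-80,"rx":0,"ry":0,"rz":0,"gripper":1},
    {"x":276,"y":-876,"z":-80,"rx":0,"ry":0,"rz":0,"gripper":1},
    {"x":276,"y":-876,"z":-80,"rx":0,"ry":0,"rz":0,"gripper":1},
    {"x":276,"y":-876,"z":-80,"rx":0,"ry":0,"rz":0,"gripper":1},
    {"x":276,"y":-876,"z":-80,"rx":0,"ry":0,"rz":0,"gripper":1}
  ],
  "newtons": 40
}}

```text
clock: 1.8
eef_pos: [349.5, 115.5, 188.2]
tcp_rot: [3.141, 0.001, 2.817]
contact_force: [1.5, -0.2, 0.3]
opening: 1.002
grasp_force: 0.0
```

Emit:
{"api": "servo_tool", "payload": {
  "deltas": [
    {"x":126,"y":-400,"z":-38,"rx":0,"ry":0,"rz":-0.03,"gripper":1},
    {"x":126,"y":-400,"z":-38,"rx":0,"ry":0,"rz":-0.03,"gripper":1},
    {"x":126,"y":-400,"z":-38,"rx":0,"ry":0,"rz":-0.03,"gripper":1},
    {"x":126,"y":-400,"z":-38,"rx":0,"ry":0,"rz":-0.03,"gripper":1},
    {"x":126,"y":-400,"z":-38,"rx":0,"ry":0,"rz":-0.03,"gripper":1},
    {"x":126,"y":-400,"z":-38,"rx":0,"ry":0,"rz":-0.03,"gripper":1},
    {"x":126,"y":-400,"z":-38,"rx":0,"ry":0,"rz":-0.03,"gripper":1},
    {"x":126,"y":-400,"z":-38,"rx":0,"ry":0,"rz":-0.03,"gripper":1},
    {"x":126,"y":-400,"z":-38,"rx":0,"ry":0,"rz":-0.03,"gripper":1},
    {"x":126,"y":-400,"z":-38,"rx":0,"ry":0,"rz":-0.03,"gripper":1}
  ],
  "newtons": 40
}}

```text
clock: 2.8
eef_pos: [475.9, -285.6, 149.6]
tcp_rot: [-3.141, 0.001, 2.784]
contact_force: [-0.2, 0.3, 0.1]
opening: 0.999
grasp_force: 0.0
```

```bash
python3 - <<'E'
from h import *
c=cam("wrist"); a=r.grab_frame("wrist"); s=r.sense(); print(s["eef_pos"],s["tcp_rot"],s["clock"])
h=cv2.cvtColor(a,cv2.COLOR_BGR2HSV)
m=((h[...,0]>95)&(h[...,0]<125)&(h[...,1]>130)).astype(np.uint8)
n,l,st,ce=cv2.connectedComponentsWithStats(m); 
for i in range(1,n):
    if st[i,4]>60: print("blue",st[i],ce[i],px2w(c,ce[i],45)[0].round(1))
w=((h[...,1]<70)&(h[...,2]>120)).astype(np.uint8)
n,l,st,ce=cv2.connectedComponentsWithStats(w)
for i in range(1,n):
    if st[i,4]>800: print("white",st[i],ce[i],px2w(c,ce[i],14)[0].round(1))
# predicted outline from estimate
y=-0.3575;o=np.array([476,-284])-(-38)*np.array([np.cos(y),np.sin(y)])
def cw(p): p=np.array(p,float); return np.c_[o+p[:,:2]@np.array([[np.cos(y),np.sin(y)],[-np.sin(y),np.cos(y)]]),p[:,2]]
P=w2px(c,cw([(-55,-18,14),(55,-18,14),(55,18,14),(-55,18,14)])); F=w2px(c,cw([(-53,-5,45),(-23,-5,45),(-23,5,45),(-53,5,45)]))
v=a.copy()
for q,k in((P,(0,255,0)),(F,(0,0,255))): cv2.polylines(v,[q.round().astype(int)],True,k,1)
cv2.imwrite("pics/w1raw.png",a); x0,y0=np.maximum(P.min(0).astype(int)-60,0); x1,y1=P.max(0).astype(int)+60
v=v[y0:y1,x0:x1]; print(x0,y0,v.shape); k=min(800/v.shape[1],600/v.shape[0]); print(k); cv2.imwrite("pics/w1.png",cv2.resize(v,None,fx=k*.99,fy=k*.99,interpolation=cv2.INTER_CUBIC))
E
```

```text
[ 475.00134017 -283.69462199  149.48651325] [ 3.14139443e+00 -5.53390502e-04  2.78473752e+00] 2.85
blue [319 177   9  35 308] [323.01298701 194.1525974 ] [ 472.2 -285.6   45. ]
white [ 128    0  162  105 9732] [205.6270037   42.15176737] [ 314.9 -336.5   14. ]
white [    0    58   144   318 20795] [ 44.0784804  234.14897812] [ 417.7 -576.1   14. ]
white [398  82  36  43 868] [415.52073733 102.84792627] [ 428.2 -178.3   14. ]
white [ 305  171   37  103 3259] [323.22061982 224.76189015] [ 509.8 -299.5   14. ]
white [ 115  350   61   50 1953] [148.26011265 378.68766001] [ 621.1 -567.7   14. ]
247 112 (221, 157, 3)
2.7149321266968327
```

View pics/w1.png

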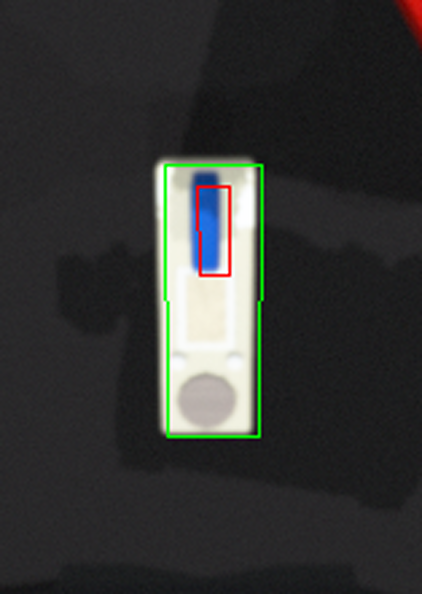

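The crop confirms the white cartridge: blue fin at crop (205,222), pad at (207,400). It lies about 3 mm left of my estimate and is turned about 0.015 rad.

Emit:
{"api": "servo_tool", "payload": {
  "deltas": [
    {"x":-1.5,"y":-2.5,"z":-45,"rx":0,"ry":0,"rz":0.015,"gripper":0},
    {"x":-1.5,"y":-2.5,"z":-90,"rx":0,"ry":0,"rz":0.015,"gripper":0},
    {"x":-1.5,"y":-2.5,"z":-120,"rx":0,"ry":0,"rz":0.015,"gripper":0},
    {"x":-1.5,"y":-2.5,"z":-131,"rx":0,"ry":0,"rz":0.015,"gripper":0},
    {"x":-1.5,"y":-2.5,"z":-131,"rx":0,"ry":0,"rz":0.015,"gripper":0},
    {"x":-1.5,"y":-2.5,"z":-131,"rx":0,"ry":0,"rz":0.015,"gripper":-1},
    {"x":-1.5,"y":-2.5,"z":-131,"rx":0,"ry":0,"rz":0.015,"gripper":-1},
    {"x":-1.5,"y":-2.5,"z":-131,"rx":0,"ry":0,"rz":0.015,"gripper":-1},
    {"x":-1.5,"y":-2.5,"z":-131,"rx":0,"ry":0,"rz":0.015,"gripper":-1},
    {"x":-1.5,"y":-2.5,"z":-131,"rx":0,"ry":0,"rz":0.015,"gripper":-1}
  ],
  "newtons": 40
}}

```text
clock: 3.85
eef_pos: [474.8, -285.8, 20.7]
tcp_rot: [-3.141, 0.003, 2.802]
contact_force: [-0.4, 0.9, 8.0]
opening: 0.106
grasp_force: 42.8
```

Emit:
{"api": "servo_tool", "payload": {
  "deltas": [
    {"x":0,"y":0,"z":35,"rx":0,"ry":0,"rz":0,"gripper":-1},
    {"x":0,"y":0,"z":80,"rx":0,"ry":0,"rz":0,"gripper":-1},
    {"x":-49,"y":388,"z":100,"rx":0,"ry":0,"rz":0.04,"gripper":-1},
    {"x":-49,"y":388,"z":100,"rx":0,"ry":0,"rz":0.04,"gripper":-1},
    {"x":-49,"y":388,"z":100,"rx":0,"ry":0,"rz":0.04,"gripper":-1},
    {"x":-49,"y":388,"z":100,"rx":0,"ry":0,"rz":0.04,"gripper":-1},
    {"x":-49,"y":388,"z":100,"rx":0,"ry":0,"rz":0.04,"gripper":-1},
    {"x":-49,"y":388,"z":100,"rx":0,"ry":0,"rz":0.04,"gripper":-1},
    {"x":-49,"y":388,"z":100,"rx":0,"ry":0,"rz":0.04,"gripper":-1},
    {"x":-49,"y":388,"z":100,"rx":0,"ry":0,"rz":0.04,"gripper":-1}
  ],
  "newtons": 40
}}

```text
clock: 4.85
eef_pos: [424.3, 105.0, 120.0]
tcp_rot: [3.14, 0.002, 2.842]
contact_force: [0.5, -0.6, -1.5]
opening: 0.108
grasp_force: 41.5
```

Emit:
{"api": "servo_tool", "payload": {
  "deltas": [
    {"x":0,"y":0,"z":0,"rx":0,"ry":0,"rz":0,"gripper":-1},
    {"x":0,"y":0,"z":0,"rx":0,"ry":0,"rz":0,"gripper":-1}
  ],
  "newtons": 40
}}

```text
clock: 5.05
eef_pos: [424.7, 103.6, 119.6]
tcp_rot: [3.141, 0.001, 2.845]
contact_force: [0.2, -0.0, -0.4]
opening: 0.107
grasp_force: 41.4
```

```bash
python3 - <<'E'
from h import *
c=cam("wrist"); a=r.grab_frame("wrist"); s=r.sense(); print(s["eef_pos"],s["tcp_rot"],s["clock"],s["opening"])
np.savez("w2.npz",a=a,K=c[0],D=c[1],e=c[2],M=c[3],t=s["eef_pos"],rot=s["tcp_rot"])
y=-0.30;o=np.array([607.5,46.5])
def st(p): p=np.array(p,float); return np.c_[o+p[:,:2]@np.array([[np.cos(y),np.sin(y)],[-np.sin(y),np.cos(y)]]),p[:,2]]
v=a.copy()
for q,k in (([(-160,-38,10),(55,-38,10),(55,38,10),(-160,38,10)],(0,255,0)),([(-22,-23,76),(46,-23,76),(46,23,76),(-22,23,76)],(0,0,255)),([(-128,-20,18),(10,-20,18),(10,20,18),(-128,20,18)],(255,255,0))):
    cv2.polylines(v,[w2px(c,st(q)).round().astype(int)],True,k,1)
cv2.imwrite("pics/w2.png",cv2.resize(v,None,fx=1.25,fy=1.25,interpolation=cv2.INTER_CUBIC))
E
```

```text
[424.72196149 102.71882729 119.37898358] [3.14140169e+00 8.27835184e-04 2.84297814e+00] 5.1 0.10537363883090421
```

View pics/w2.png

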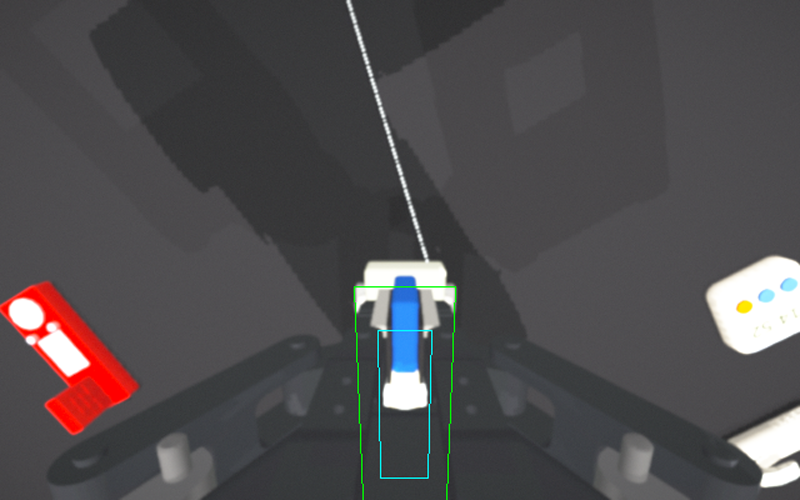

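The wrist view shows the cartridge held level by its fin. The fingers hide the area ahead, so I'll hover it low over the guide and compare it with the rails.

Emit:
{"api": "servo_tool", "payload": {
  "deltas": [
    {"x":45,"y":-14,"z":0,"rx":0,"ry":0,"rz":0,"gripper":-1},
    {"x":60.5,"y":-18.7,"z":-25,"rx":0,"ry":0,"rz":0,"gripper":-1},
    {"x":60.5,"y":-18.7,"z":-60,"rx":0,"ry":0,"rz":0,"gripper":-1},
    {"x":60.5,"y":-18.7,"z":-69,"rx":0,"ry":0,"rz":0,"gripper":-1},
    {"x":60.5,"y":-18.7,"z":-69,"rx":0,"ry":0,"rz":0,"gripper":-1},
    {"x":60.5,"y":-18.7,"z":-69,"rx":0,"ry":0,"rz":0,"gripper":-1}
  ],
  "newtons": 40
}}

```text
clock: 5.7
eef_pos: [485.2, 83.5, 50.7]
tcp_rot: [3.142, 0.0, 2.841]
contact_force: [-0.1, 0.4, -0.6]
opening: 0.11
grasp_force: 41.4
```

```bash
python3 - <<'E'
from h import *
c=cam("wrist"); a=r.grab_frame("wrist"); s=r.sense(); print(s["eef_pos"],s["tcp_rot"],s["clock"],s["contact_force"])
t=r.grab_frame("top"); cv2.imwrite("pics/top2.png",t); cv2.imwrite("pics/w3raw.png",a)
np.savez("w3.npz",a=a,K=c[0],D=c[1],e=c[2],M=c[3],t=s["eef_pos"],rot=s["tcp_rot"])
y=-0.30;o=np.array([607.5,46.5])
def st(p): p=np.array(p,float); return np.c_[o+p[:,:2]@np.array([[np.cos(y),np.sin(y)],[-np.sin(y),np.cos(y)]]),p[:,2]]
P=w2px(c,st([(-160,-38,10),(-160,38,10),(-128,-20,18),(-128,20,18),(-155,-26,18),(-155,26,18)])); print(P.round(1))
A=cv2.resize(a[60:320,180:470],None,fx=1.9,fy=1.9,interpolation=cv2.INTER_CUBIC)
B=cv2.resize(t[180:270,275:345],(390,494),interpolation=cv2.INTER_CUBIC)
B=cv2.resize(B,(248,319));B=cv2.copyMakeBorder(B,0,494-319,0,0,cv2.BORDER_CONSTANT)
cv2.imwrite("pics/w3.png",np.hstack([A,B])); print(A.shape,B.shape)
E
```

```text
[485.6776701   83.76971375  51.07169949] [3.14102960e+00 1.19044312e-03 2.84125239e+00] 5.75 [ 0.44185033  0.23967364 -0.3305566 ]
[[266.6 175.2]
 [384.8 175. ]
 [294.8 226.4]
 [356.8 226.3]
 [283.9 185.4]
 [367.7 185.3]]
(494, 551, 3) (494, 248, 3)
```

View pics/w3.png

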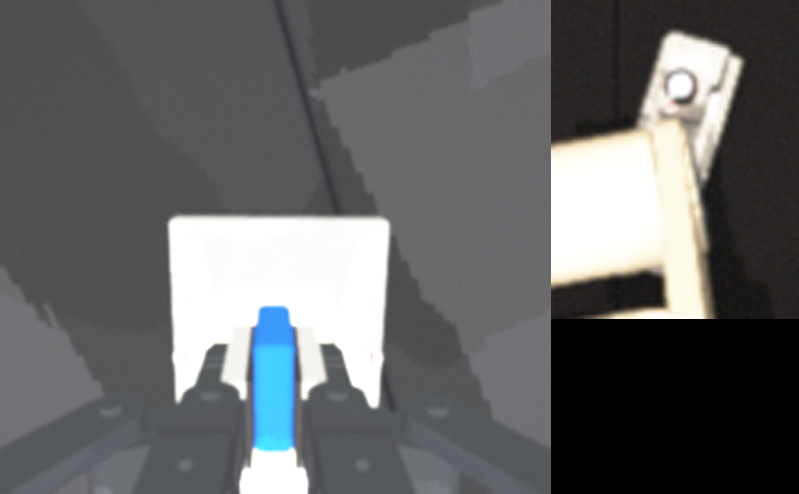

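```bash
python3 - <<'E'
from h import *
d=np.load("w3.npz"); c=(d["K"],d["D"],d["e"],d["M"]); a=d["a"]; y=d["rot"][2]-np.pi
u=np.array([np.cos(y),np.sin(y)])
g=cv2.cvtColor(a,cv2.COLOR_BGR2GRAY)
for row in (176,180,185,190,195,200,210,220): 
    x=g[row,255:395].astype(int); print(row, [ (255+i,int(x[i])) for i in range(0,140,2)] if row==190 else '', x.max())
h=cv2.cvtColor(a,cv2.COLOR_BGR2HSV); m=(h[...,0]>95)&(h[...,0]<125)&(h[...,1]>110)
for row in range(222,296,6):
    xs=np.where(m[row,290:360])[0]+290
    if len(xs): print("fin",row,xs.min(),xs.max())
t=d["t"]
for z in (45,):
  for dx in(-15,15): 
    P=[np.r_[t[:2]+u*dx+np.array([-u[1],u[0]])*k,t[2]-20.7+z] for k in(-5,5)]; print("pred fin top",dx,w2px(c,P).round(1).tolist())
z=cv2.createCLAHE(4,(8,8)).apply(np.clip((g[160:290,250:400].astype(float)-190)*4,0,255).astype(np.uint8))
cv2.imwrite("pics/w3b.png",cv2.resize(z,None,fx=4,fy=4,interpolation=cv2.INTER_CUBIC))
E
```

```text
176  253
180  255
185  255
190 [(255, 81), (257, 80), (259, 83), (261, 81), (263, 80), (265, 81), (267, 85), (269, 203), (271, 255), (273, 255), (275, 255), (277, 255), (279, 255), (281, 255), (283, 255), (285, 255), (287, 254), (289, 252), (291, 252), (293, 252), (295, 252), (297, 252), (299, 252), (301, 253), (303, 253), (305, 253), (307, 253), (309, 253), (311, 253), (313, 253), (315, 254), (317, 253), (319, 253), (321, 253), (323, 253), (325, 253), (327, 253), (329, 252), (331, 252), (333, 252), (335, 252), (337, 252), (339, 252), (341, 252), (343, 252), (345, 252), (347, 252), (349, 252), (351, 252), (353, 252), (355, 253), (357, 253), (359, 253), (361, 253), (363, 253), (365, 252), (367, 255), (369, 255), (371, 255), (373, 255), (375, 255), (377, 255), (379, 255), (381, 255), (383, 238), (385, 105), (387, 78), (389, 90), (391, 105), (393, 107)] 255
195  255
200  255
210  255
220  255
fin 222 317 330
fin 228 316 331
fin 234 313 334
fin 240 313 334
fin 246 313 335
fin 252 313 335
fin 258 313 335
fin 264 313 334
fin 270 313 334
fin 276 313 334
fin 282 313 334
fin 288 313 334
fin 294 313 334
pred fin top -15 [[314.4, 241.5], [337.2, 241.5]]
pred fin top 15 [[315.0, 301.3], [336.5, 301.3]]
```

View pics/w3b.png

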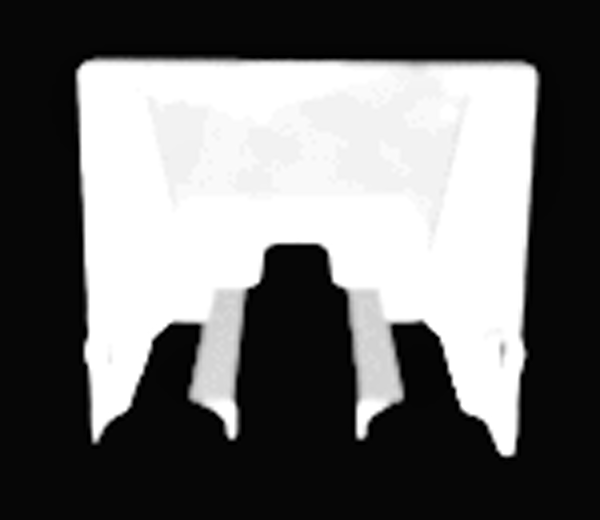

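The stretched view shows the flared guide walls centred at column ~327 and the fin at 323.7. The guide therefore lies about 2 mm to image-right of the cartridge, and the yaw agrees. I'll correct that and lower.

Emit:
{"api": "servo_tool", "payload": {
  "deltas": [
    {"x":0.7,"y":2.1,"z":0,"rx":0,"ry":0,"rz":0,"gripper":-1},
    {"x":0.7,"y":2.1,"z":-6,"rx":0,"ry":0,"rz":0,"gripper":-1},
    {"x":0.7,"y":2.1,"z":-11,"rx":0,"ry":0,"rz":0,"gripper":-1},
    {"x":0.7,"y":2.1,"z":-15,"rx":0,"ry":0,"rz":0,"gripper":-1},
    {"x":0.7,"y":2.1,"z":-18,"rx":0,"ry":0,"rz":0,"gripper":-1},
    {"x":0.7,"y":2.1,"z":-19,"rx":0,"ry":0,"rz":0,"gripper":-1},
    {"x":0.7,"y":2.1,"z":-19,"rx":0,"ry":0,"rz":0,"gripper":-1}
  ],
  "newtons": 40
}}

```text
clock: 6.5
eef_pos: [485.6, 86.1, 30.8]
tcp_rot: [-3.141, -0.001, 2.842]
contact_force: [0.1, -0.5, 1.6]
opening: 0.113
grasp_force: 41.7
```

Emit:
{"api": "servo_tool", "payload": {
  "deltas": [
    {"x":3.8,"y":-1.2,"z":0,"rx":0,"ry":0,"rz":0,"gripper":-1},
    {"x":7.6,"y":-2.4,"z":0,"rx":0,"ry":0,"rz":0,"gripper":-1},
    {"x":11.5,"y":-3.5,"z":0,"rx":0,"ry":0,"rz":0,"gripper":-1},
    {"x":15.3,"y":-4.7,"z":0,"rx":0,"ry":0,"rz":0,"gripper":-1},
    {"x":19.1,"y":-5.9,"z":0,"rx":0,"ry":0,"rz":0,"gripper":-1},
    {"x":22.9,"y":-7.1,"z":0,"rx":0,"ry":0,"rz":0,"gripper":-1},
    {"x":26.7,"y":-8.3,"z":0,"rx":0,"ry":0,"rz":0,"gripper":-1},
    {"x":30.5,"y":-9.5,"z":0,"rx":0,"ry":0,"rz":0,"gripper":-1},
    {"x":34.4,"y":-10.6,"z":0,"rx":0,"ry":0,"rz":0,"gripper":-1},
    {"x":38.2,"y":-11.8,"z":0,"rx":0,"ry":0,"rz":0,"gripper":-1}
  ],
  "newtons": 40
}}

```text
clock: 7.5
eef_pos: [524.4, 74.2, 30.9]
tcp_rot: [-3.142, 0.0, 2.842]
contact_force: [-1.2, -0.0, 0.2]
opening: 0.112
grasp_force: 41.5
```

Emit:
{"api": "servo_tool", "payload": {
  "deltas": [
    {"x":1.9,"y":-0.6,"z":0,"rx":0,"ry":0,"rz":0,"gripper":-1},
    {"x":3.8,"y":-1.2,"z":0,"rx":0,"ry":0,"rz":0,"gripper":-1},
    {"x":5.7,"y":-1.8,"z":0,"rx":0,"ry":0,"rz":0,"gripper":-1},
    {"x":6.7,"y":-2.1,"z":0,"rx":0,"ry":0,"rz":0,"gripper":-1},
    {"x":7.6,"y":-2.4,"z":0,"rx":0,"ry":0,"rz":0,"gripper":-1}
  ],
  "newtons": 40
}}

```text
clock: 8.0
eef_pos: [531.6, 71.9, 30.9]
tcp_rot: [-3.142, -0.0, 2.842]
contact_force: [-1.1, 0.1, -0.6]
opening: 0.105
grasp_force: 41.5
```

Emit:
{"api": "servo_tool", "payload": {
  "deltas": [
    {"x":0.7,"y":-0.2,"z":0,"rx":0,"ry":0,"rz":0,"gripper":-1},
    {"x":1.4,"y":-0.4,"z":0,"rx":0,"ry":0,"rz":0,"gripper":-1},
    {"x":2.1,"y":-0.6,"z":0,"rx":0,"ry":0,"rz":0,"gripper":-1},
    {"x":2.8,"y":-0.9,"z":0,"rx":0,"ry":0,"rz":0,"gripper":-1}
  ],
  "newtons": 40
}}

```text
clock: 8.4
eef_pos: [532.8, 71.4, 30.7]
tcp_rot: [-3.141, -0.003, 2.841]
contact_force: [-8.9, 6.6, 7.7]
opening: 0.108
grasp_force: 42.6
```

It is home against the stop: about 10 N along the slide axis, at the expected spot. Next I release and rise.

Emit:
{"api": "servo_tool", "payload": {
  "deltas": [
    {"x":0,"y":0,"z":0,"rx":0,"ry":0,"rz":0,"gripper":-0.2},
    {"x":0,"y":0,"z":0,"rx":0,"ry":0,"rz":0,"gripper":-0.2},
    {"x":0,"y":0,"z":0,"rx":0,"ry":0,"rz":0,"gripper":0},
    {"x":0,"y":0,"z":20,"rx":0,"ry":0,"rz":0,"gripper":0},
    {"x":0,"y":0,"z":65,"rx":0,"ry":0,"rz":0,"gripper":1},
    {"x":0,"y":0,"z":115,"rx":0,"ry":0,"rz":0,"gripper":1},
    {"x":0,"y":0,"z":165,"rx":0,"ry":0,"rz":0,"gripper":1},
    {"x":38,"y":-12,"z":165,"rx":0,"ry":0,"rz":0,"gripper":1},
    {"x":75.2,"y":-23.2,"z":165,"rx":0,"ry":0,"rz":0,"gripper":1},
    {"x":75.2,"y":-23.2,"z":165,"rx":0,"ry":0,"rz":0,"gripper":1}
  ],
  "newtons": 40
}}

```text
clock: 9.4
eef_pos: [614.0, 46.6, 196.9]
tcp_rot: [3.14, 0.005, 2.841]
contact_force: [0.1, 0.2, 0.0]
opening: 0.999
grasp_force: 0.0
```

```bash
python3 - <<'E'
from h import *
c=cam("wrist"); a=r.grab_frame("wrist"); s=r.sense(); print(s["eef_pos"],s["tcp_rot"],s["clock"],s["qpos"].round(3),s["wrist_torque"])
cv2.imwrite("pics/w4raw.png",a)
print([(d["conf"],d["box"]) for d in r.recognise("ratchet_knob","wrist")])
k=w2px(c,[(608,48.2,118)])[0]; print("pred knob",k)
x,y=k.astype(int)
A=cv2.resize(a[max(0,y-160):y+100,x-120:x+120],None,fx=2.2,fy=2.2,interpolation=cv2.INTER_CUBIC); print(max(0,y-160),x-120)
b=r.grab_frame("scene")[180:250,238:330]; B=cv2.resize(b,None,fx=2.9,fy=2.9,interpolation=cv2.INTER_CUBIC)
B=cv2.copyMakeBorder(B,0,A.shape[0]-B.shape[0],0,0,cv2.BORDER_CONSTANT)
V=np.hstack([A,B]);print(V.shape); cv2.imwrite("pics/w4.png",V)
E
```

```text
[611.27855867  47.14210567 195.9115873 ] [3.14130770e+00 1.23577471e-03 2.84064091e+00] 9.45 [ 0.075  0.369  1.695 -0.     1.077 -1.195] [0.03566807 0.02006186 0.02141333]
[(0.8, [301.8, 174.7, 38.0, 39.8])]
pred knob [323.90481963 198.40569459]
38 203
(572, 795, 3)
```

View pics/w4.png

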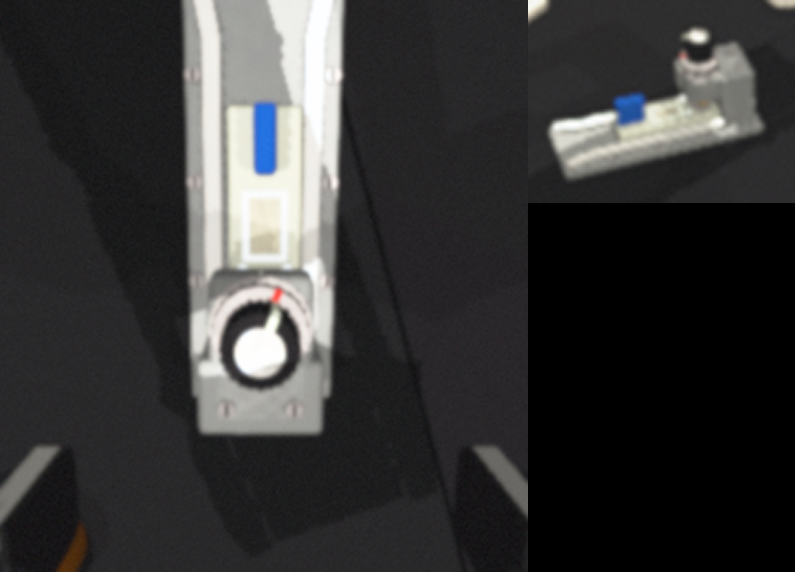

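The knob is at crop (260,347), about 2 mm short of my estimate, i.e. (606, 48). The red and white marks are aligned (slip 0) and the cartridge is home between the rails. I'll wind the wrist back first, so that one grip covers the whole turn.

Emit:
{"api": "servo_tool", "payload": {
  "deltas": [
    {"x":-4,"y":1,"z":-5,"rx":0,"ry":0,"rz":0.15,"gripper":1},
    {"x":-4,"y":1,"z":-10,"rx":0,"ry":0,"rz":0.3,"gripper":1},
    {"x":-4,"y":1,"z":-15,"rx":0,"ry":0,"rz":0.45,"gripper":1},
    {"x":-4,"y":1,"z":-20,"rx":0,"ry":0,"rz":0.6,"gripper":1},
    {"x":-4,"y":1,"z":-25,"rx":0,"ry":0,"rz":0.75,"gripper":1},
    {"x":-4,"y":1,"z":-30,"rx":0,"ry":0,"rz":0.9,"gripper":1},
    {"x":-4,"y":1,"z":-35,"rx":0,"ry":0,"rz":1.05,"gripper":1},
    {"x":-4,"y":1,"z":-40,"rx":0,"ry":0,"rz":1.2,"gripper":1},
    {"x":-4,"y":1,"z":-45,"rx":0,"ry":0,"rz":1.35,"gripper":1},
    {"x":-4,"y":1,"z":-45,"rx":0,"ry":0,"rz":1.5,"gripper":1}
  ],
  "newtons": 40
}}

```text
clock: 10.55
eef_pos: [603.8, 49.2, 149.9]
tcp_rot: [3.139, -0.001, -1.935]
contact_force: [-0.9, 0.2, 0.1]
opening: 1.0
grasp_force: 0.0
```

```bash
python3 - <<'E'
from h import *
c=cam("wrist"); a=r.grab_frame("wrist"); s=r.sense(); print(s["eef_pos"],s["tcp_rot"],s["clock"],s["qpos"].round(3))
print([(d["conf"],d["box"]) for d in r.recognise("ratchet_knob","wrist")],"pred", w2px(c,[(606,48.2,118),s["eef_pos"]]))
g=cv2.cvtColor(a,cv2.COLOR_BGR2HSV); m=(((g[...,0]<8)|(g[...,0]>172))&(g[...,1]>120)).astype(np.uint8)
n,l,st,ce=cv2.connectedComponentsWithStats(m); print([(st[i].tolist(),ce[i].round(1)) for i in range(1,n) if st[i,4]>4])
cv2.imwrite("pics/w5raw.png",a)
k=w2px(c,[(606,48.2,118)])[0].astype(int)
cv2.imwrite("pics/w5.png",cv2.resize(a[k[1]-65:k[1]+65,k[0]-80:k[0]+80],None,fx=4,fy=4,interpolation=cv2.INTER_CUBIC)); print(k)
E
```

```text
[603.98918112  49.18698745 150.21658935] [ 3.13977908e+00 -7.94279777e-04 -1.92538052e+00] 10.6 [ 0.079  0.411  1.745  0.     0.987 -2.708]
[(0.59, [293.0, 195.5, 46.7, 50.6])] pred [[319.57179385 227.54541102]
 [323.13546258 249.38338347]]
[([0, 0, 28, 31, 691], array([13.5, 13.3])), ([225, 0, 19, 9, 115], array([234.9,   3.1])), ([86, 60, 8, 1, 8], array([89.5, 60. ])), ([64, 128, 22, 15, 242], array([ 74.9, 134.6])), ([338, 217, 5, 4, 16], array([339.6, 218.4]))]
[319 227]
```

View pics/w5.png

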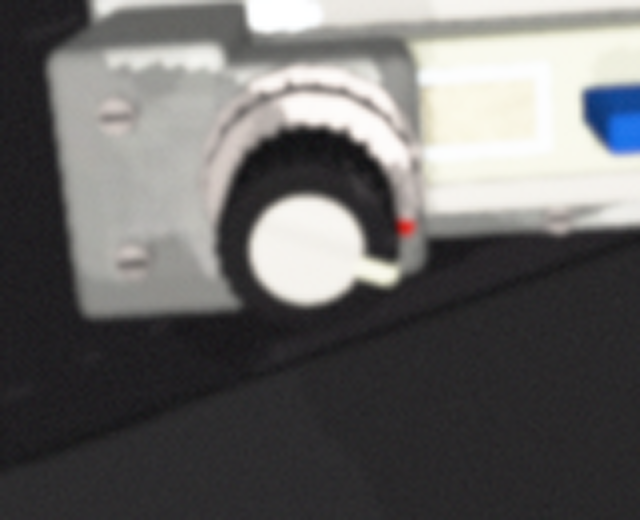

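Combining the two views cancels the wrist camera's bias, which came out at about (-1.0, -1.6) mm, and puts the knob axis at (607.3, 47.3). Next I descend and grip.

Emit:
{"api": "servo_tool", "payload": {
  "deltas": [
    {"x":3.3,"y":-1.9,"z":0,"rx":0,"ry":0,"rz":0,"gripper":0.4},
    {"x":3.3,"y":-1.9,"z":-20,"rx":0,"ry":0,"rz":0,"gripper":0.4},
    {"x":3.3,"y":-1.9,"z":-42,"rx":0,"ry":0,"rz":0,"gripper":0.4},
    {"x":3.3,"y":-1.9,"z":-55,"rx":0,"ry":0,"rz":0,"gripper":0.4},
    {"x":3.3,"y":-1.9,"z":-55,"rx":0,"ry":0,"rz":0,"gripper":0.4},
    {"x":3.3,"y":-1.9,"z":-55,"rx":0,"ry":0,"rz":0,"gripper":0.4},
    {"x":3.3,"y":-1.9,"z":-55,"rx":0,"ry":0,"rz":0,"gripper":-1},
    {"x":3.3,"y":-1.9,"z":-55,"rx":0,"ry":0,"rz":0,"gripper":-1},
    {"x":3.3,"y":-1.9,"z":-55,"rx":0,"ry":0,"rz":0,"gripper":-1},
    {"x":3.3,"y":-1.9,"z":-55,"rx":0,"ry":0,"rz":0,"gripper":-1}
  ],
  "newtons": 30
}}

```text
clock: 11.65
eef_pos: [608.9, 47.2, 97.1]
tcp_rot: [-3.141, 0.001, -1.942]
contact_force: [-2.3, 1.7, 6.2]
opening: 0.336
grasp_force: 29.3
```

```bash
python3 - <<'E'
from h import *
s=r.sense(); print(s["clock"],s["eef_pos"],s["tcp_rot"],s["contact_force"],s["wrist_torque"],s["qpos"].round(3))
E
```

```text
11.65 [608.93223124  47.23764965  97.08803232] [-3.14142112e+00  5.47831019e-04 -1.94177667e+00] [-2.33709596  1.7211574   6.22777288] [ 0.17927851  0.50844544 -0.00971043] [ 7.500e-02  4.830e-01  1.770e+00  1.000e-03  8.880e-01 -2.696e+00]
```

Emit:
{"api": "servo_tool", "payload": {
  "deltas": [
    {"x":0,"y":0,"z":2,"rx":0,"ry":0,"rz":-0.05,"gripper":-1},
    {"x":0,"y":0,"z":2,"rx":0,"ry":0,"rz":-0.13,"gripper":-1},
    {"x":0,"y":0,"z":2,"rx":0,"ry":0,"rz":-0.21,"gripper":-1},
    {"x":0,"y":0,"z":2,"rx":0,"ry":0,"rz":-0.29,"gripper":-1},
    {"x":0,"y":0,"z":2,"rx":0,"ry":0,"rz":-0.37,"gripper":-1},
    {"x":0,"y":0,"z":2,"rx":0,"ry":0,"rz":-0.45,"gripper":-1},
    {"x":0,"y":0,"z":2,"rx":0,"ry":0,"rz":-0.53,"gripper":-1},
    {"x":0,"y":0,"z":2,"rx":0,"ry":0,"rz":-0.61,"gripper":-1},
    {"x":0,"y":0,"z":2,"rx":0,"ry":0,"rz":-0.69,"gripper":-1},
    {"x":0,"y":0,"z":2,"rx":0,"ry":0,"rz":-0.77,"gripper":-1}
  ],
  "newtons": 30
}}

```text
clock: 12.65
eef_pos: [609.4, 46.6, 97.3]
tcp_rot: [-3.141, 0.001, -2.715]
contact_force: [4.8, -2.3, -13.8]
opening: 0.334
grasp_force: 32.8
```

```bash
cat > s.py <<'E'
from h import *
c=cam("wrist"); s=r.sense(); a=r.grab_frame("wrist"); print(s["clock"],s["eef_pos"].round(1),s["tcp_rot"][2].round(3),s["contact_force"].round(1),s["wrist_torque"].round(3),s["qpos"][5].round(3))
T=[s["wrist_torque"][2]]
for i in range(4): r.grab_frame("wrist"); T.append(r.sense()["wrist_torque"][2])
print("tz",np.round(T,3)); cv2.imwrite("pics/t_%.2f.png"%s["clock"],a)
E
python3 s.py; ls -t pics|head -1
```

```text
12.65 [609.4  46.6  97.3] -2.715 [  4.8  -2.3 -13.8] [-0.356 -0.896  0.098] -1.923
tz [ 0.098 -0.02   0.016 -0.069 -0.077]
t_12.65.png
```

The wrist torque is too noisy to show the slip, and the finger now hides the red mark. I'll regrip with the marks facing the camera, so I can read the slip directly from the red mark while gripped.

Emit:
{"api": "servo_tool", "payload": {
  "deltas": [
    {"x":0,"y":0,"z":-1,"rx":0,"ry":0,"rz":0,"gripper":0.3},
    {"x":0,"y":0,"z":-1,"rx":0,"ry":0,"rz":0,"gripper":0.3},
    {"x":0,"y":0,"z":-1,"rx":0,"ry":0,"rz":-0.15,"gripper":0.3},
    {"x":0,"y":0,"z":-1,"rx":0,"ry":0,"rz":-0.3,"gripper":0.3},
    {"x":0,"y":0,"z":-1,"rx":0,"ry":0,"rz":-0.45,"gripper":0.3},
    {"x":0,"y":0,"z":-1,"rx":0,"ry":0,"rz":-0.6,"gripper":0.3},
    {"x":0,"y":0,"z":-1,"rx":0,"ry":0,"rz":-0.75,"gripper":0.3},
    {"x":0,"y":0,"z":-1,"rx":0,"ry":0,"rz":-0.9,"gripper":0.3},
    {"x":0,"y":0,"z":-1,"rx":0,"ry":0,"rz":-1.05,"gripper":0.3},
    {"x":0,"y":0,"z":-1,"rx":0,"ry":0,"rz":-1.2,"gripper":0.3}
  ],
  "newtons": 30
}}

```text
clock: 13.9
eef_pos: [609.2, 47.0, 97.5]
tcp_rot: [3.141, 0.0, 2.366]
contact_force: [0.1, -0.6, 0.2]
opening: 0.648
grasp_force: 0.0
```

Emit:
{"api": "servo_tool", "payload": {
  "deltas": [
    {"x":0,"y":0,"z":0,"rx":0,"ry":0,"rz":-0.1,"gripper":0.3},
    {"x":0,"y":0,"z":0,"rx":0,"ry":0,"rz":-0.1,"gripper":0.3},
    {"x":0,"y":0,"z":0,"rx":0,"ry":0,"rz":-0.1,"gripper":-1},
    {"x":0,"y":0,"z":0,"rx":0,"ry":0,"rz":-0.1,"gripper":-1},
    {"x":0,"y":0,"z":0,"rx":0,"ry":0,"rz":-0.1,"gripper":-1},
    {"x":0,"y":0,"z":0,"rx":0,"ry":0,"rz":-0.1,"gripper":-1}
  ],
  "newtons": 30
}}

```text
clock: 14.5
eef_pos: [608.4, 46.4, 97.3]
tcp_rot: [-3.14, -0.0, 2.274]
contact_force: [-4.2, -4.1, 6.2]
opening: 0.337
grasp_force: 29.4
```

```bash
cat > s.py <<'E'
from h import *
c=cam("wrist"); s=r.sense(); a=r.grab_frame("wrist"); print(s["clock"],s["eef_pos"].round(1),s["tcp_rot"][2].round(3),s["contact_force"].round(1),s["wrist_torque"].round(3),"q6",s["qpos"][5].round(3))
cv2.imwrite("pics/t_%.2f.png"%s["clock"],a)
k=w2px(c,[(608,47,90)])[0]+[-2,-2.5]; g=cv2.cvtColor(a,cv2.COLOR_BGR2HSV)
m=(((g[...,0]<9)|(g[...,0]>170))&(g[...,1]>100)&(g[...,2]>80)).astype(np.uint8)
n,l,st,ce=cv2.connectedComponentsWithStats(m)
print("centre",k.round(1))
for i in range(1,n):
    d=ce[i]-k
    if st[i,4]>2 and np.hypot(*d)<80:
        p=px2w(c,ce[i]-[-2,-2.5],90)[0]; print("red",st[i,4],ce[i].round(1),"ccw from up deg",np.degrees(np.arctan2(-d[0],-d[1])).round(1),"r",np.hypot(*(p[:2]-[608,47])).round(1),"world ang",np.degrees(np.arctan2(p[1]-47,p[0]-608)).round(1))
E
python3 s.py
python3 - <<'E'
import cv2,glob,os
f=max(glob.glob("pics/t_*"),key=os.path.getmtime); a=cv2.imread(f)
cv2.imwrite("pics/v9.png",cv2.resize(a[110:330,220:430],None,fx=2.7,fy=2.7,interpolation=cv2.INTER_CUBIC))
E
```

```text
14.5 [608.4  46.4  97.3] 2.274 [-4.2 -4.1  6.2] [-0.413  0.522  0.03 ] q6 -0.628
centre [322.9 238.6]
red 55 [341.1 216.5] ccw from up deg -39.5 r 16.4 world ang 92.9
```

View pics/v9.png

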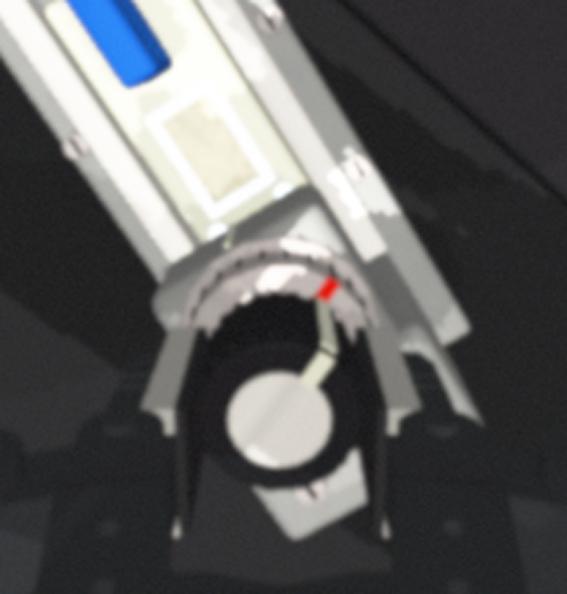

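The marks are in view between the fingers: the red one at image (341,216.5) touches the knob's white line, so slip is still 0. While the knob and thimble turn together it stays put in the picture.

Emit:
{"api": "servo_tool", "payload": {
  "deltas": [
    {"x":0,"y":0,"z":0.5,"rx":0,"ry":0,"rz":-0.08,"gripper":-1},
    {"x":0,"y":0,"z":0.5,"rx":0,"ry":0,"rz":-0.16,"gripper":-1},
    {"x":0,"y":0,"z":0.5,"rx":0,"ry":0,"rz":-0.24,"gripper":-1},
    {"x":0,"y":0,"z":0.5,"rx":0,"ry":0,"rz":-0.32,"gripper":-1},
    {"x":0,"y":0,"z":0.5,"rx":0,"ry":0,"rz":-0.4,"gripper":-1},
    {"x":0,"y":0,"z":0.5,"rx":0,"ry":0,"rz":-0.48,"gripper":-1},
    {"x":0,"y":0,"z":0.5,"rx":0,"ry":0,"rz":-0.56,"gripper":-1},
    {"x":0,"y":0,"z":0.5,"rx":0,"ry":0,"rz":-0.64,"gripper":-1},
    {"x":0,"y":0,"z":0.5,"rx":0,"ry":0,"rz":-0.72,"gripper":-1},
    {"x":0,"y":0,"z":0.5,"rx":0,"ry":0,"rz":-0.8,"gripper":-1}
  ],
  "newtons": 30
}}

```text
clock: 15.55
eef_pos: [608.5, 46.4, 97.4]
tcp_rot: [-3.141, 0.001, 1.471]
contact_force: [-1.9, -2.8, 0.8]
opening: 0.339
grasp_force: 29.9
```

```bash
python3 s.py
```

```text
15.55 [608.5  46.4  97.4] 1.471 [-1.9 -2.8  0.8] [-0.526  0.16   0.048] q6 0.175
centre [321.2 238.1]
red 57 [341.  216.8] ccw from up deg -42.9 r 16.6 world ang 43.5
```

Emit:
{"api": "servo_tool", "payload": {
  "deltas": [
    {"x":0,"y":0,"z":0,"rx":0,"ry":0,"rz":-0.08,"gripper":-1},
    {"x":0,"y":0,"z":0,"rx":0,"ry":0,"rz":-0.16,"gripper":-1},
    {"x":0,"y":0,"z":0,"rx":0,"ry":0,"rz":-0.24,"gripper":-1},
    {"x":0,"y":0,"z":0,"rx":0,"ry":0,"rz":-0.32,"gripper":-1},
    {"x":0,"y":0,"z":0,"rx":0,"ry":0,"rz":-0.4,"gripper":-1},
    {"x":0,"y":0,"z":0,"rx":0,"ry":0,"rz":-0.48,"gripper":-1},
    {"x":0,"y":0,"z":0,"rx":0,"ry":0,"rz":-0.56,"gripper":-1},
    {"x":0,"y":0,"z":0,"rx":0,"ry":0,"rz":-0.64,"gripper":-1},
    {"x":0,"y":0,"z":0,"rx":0,"ry":0,"rz":-0.72,"gripper":-1},
    {"x":0,"y":0,"z":0,"rx":0,"ry":0,"rz":-0.8,"gripper":-1}
  ],
  "newtons": 30
}}

```text
clock: 16.6
eef_pos: [608.6, 46.3, 97.4]
tcp_rot: [3.141, 0.001, 0.672]
contact_force: [-1.4, -4.9, 0.1]
opening: 0.339
grasp_force: 29.9
```

```bash
python3 s.py
```

```text
16.6 [608.6  46.3  97.4] 0.672 [-1.4 -4.9  0.1] [-0.739  0.216  0.067] q6 0.973
centre [319.8 238.9]
red 59 [320.8 212.5] ccw from up deg -2.3 r 15.6 world ang 36.2
```

```bash
cat > sl.py <<'E'
from h import *
def ang(uv,ax=0,ay=0,z=90):
    c=cam("wrist"); s=r.sense(); y=s["tcp_rot"][2]
    T=np.array([[np.cos(y),np.sin(y)],[np.sin(y),-np.cos(y)]])  # rows: tool x, tool y in world
    p=px2w(c,np.array(uv)-[-1.9,-3.1],z)[0][:2]-s["eef_pos"][:2]
    q=T@p-[ax,ay]; return q.round(2),np.hypot(*q).round(2),np.degrees(np.arctan2(q[1],q[0])).round(1)
E
python3 - <<'E'
from sl import *
for z in (90,84):
  for ax in (-2,-1,0,1,2):
    A=ang((341,216.7),ax,0,z);B=ang((320.8,212.5),ax,0,z); print(z,ax,A,B,"slip",abs(A[2]-B[2]))
E
```

```text
90 -2 (array([14.81, 10.69]), np.float64(18.27), np.float64(35.8)) (array([17.24, -0.37]), np.float64(17.25), np.float64(-1.2)) slip 37.0
90 -1 (array([13.81, 10.69]), np.float64(17.47), np.float64(37.7)) (array([16.24, -0.37]), np.float64(16.25), np.float64(-1.3)) slip 39.0
90 0 (array([12.81, 10.69]), np.float64(16.69), np.float64(39.8)) (array([15.24, -0.37]), np.float64(15.25), np.float64(-1.4)) slip 41.199999999999996
90 1 (array([11.81, 10.69]), np.float64(15.93), np.float64(42.1)) (array([14.24, -0.37]), np.float64(14.25), np.float64(-1.5)) slip 43.6
90 2 (array([10.81, 10.69]), np.float64(15.21), np.float64(44.7)) (array([13.24, -0.37]), np.float64(13.25), np.float64(-1.6)) slip 46.300000000000004
84 -2 (array([12.7 , 11.11]), np.float64(16.88), np.float64(41.2)) (array([15.23, -0.4 ]), np.float64(15.23), np.float64(-1.5)) slip 42.7
84 -1 (array([11.7 , 11.11]), np.float64(16.14), np.float64(43.5)) (array([14.23, -0.4 ]), np.float64(14.23), np.float64(-1.6)) slip 45.1
84 0 (array([10.7 , 11.11]), np.float64(15.43), np.float64(46.1)) (array([13.23, -0.4 ]), np.float64(13.23), np.float64(-1.7)) slip 47.800000000000004
84 1 (array([ 9.7 , 11.11]), np.float64(14.75), np.float64(48.9)) (array([12.23, -0.4 ]), np.float64(12.23), np.float64(-1.9)) slip 50.8
84 2 (array([ 8.7 , 11.11]), np.float64(14.11), np.float64(51.9)) (array([11.23, -0.4 ]), np.float64(11.23), np.float64(-2.0)) slip 53.9
```

Slip so far is about 38° (the red mark moved to (320.8,212.5)), so about 0.5 rad more gives about 4.5 clicks.

Emit:
{"api": "servo_tool", "payload": {
  "deltas": [
    {"x":0,"y":0,"z":0,"rx":0,"ry":0,"rz":-0.08,"gripper":-1},
    {"x":0,"y":0,"z":0,"rx":0,"ry":0,"rz":-0.16,"gripper":-1},
    {"x":0,"y":0,"z":0,"rx":0,"ry":0,"rz":-0.24,"gripper":-1},
    {"x":0,"y":0,"z":0,"rx":0,"ry":0,"rz":-0.32,"gripper":-1},
    {"x":0,"y":0,"z":0,"rx":0,"ry":0,"rz":-0.4,"gripper":-1},
    {"x":0,"y":0,"z":0,"rx":0,"ry":0,"rz":-0.46,"gripper":-1},
    {"x":0,"y":0,"z":0,"rx":0,"ry":0,"rz":-0.5,"gripper":-1},
    {"x":0,"y":0,"z":0,"rx":0,"ry":0,"rz":-0.5,"gripper":-1}
  ],
  "newtons": 30
}}

```text
clock: 17.45
eef_pos: [608.6, 46.2, 97.4]
tcp_rot: [3.141, 0.001, 0.175]
contact_force: [-1.4, -5.9, 1.4]
opening: 0.337
grasp_force: 30.0
```

```bash
python3 s.py | tee o.txt; python3 - <<'E'
from sl import *
import re
m=re.search(r"red \d+ \[\s*([\d.]+)\s+([\d.]+)\s*\]",open("o.txt").read())
if m:
  uv=(float(m[1]),float(m[2]))
  for ax in(-3,-2,-1,0): print(ax,ang((341,216.7),ax),ang((320.8,212.5),ax),ang(uv,ax))
E
```

```text
17.45 [608.6  46.2  97.4] 0.175 [-1.4 -5.9  1.4] [-0.989  0.288  0.032] q6 1.471
centre [319.4 239.9]
red 58 [306.2 217.5] ccw from up deg 30.5 r 15.1 world ang 38.4
-3 (array([15.92, 10.97]), np.float64(19.34), np.float64(34.6)) (array([18.36, -0.09]), np.float64(18.36), np.float64(-0.3)) (array([15.48, -8.1 ]), np.float64(17.47), np.float64(-27.6))
-2 (array([14.92, 10.97]), np.float64(18.52), np.float64(36.3)) (array([17.36, -0.09]), np.float64(17.36), np.float64(-0.3)) (array([14.48, -8.1 ]), np.float64(16.59), np.float64(-29.2))
-1 (array([13.92, 10.97]), np.float64(17.73), np.float64(38.2)) (array([16.36, -0.09]), np.float64(16.36), np.float64(-0.3)) (array([13.48, -8.1 ]), np.float64(15.73), np.float64(-31.0))
0 (array([12.92, 10.97]), np.float64(16.95), np.float64(40.3)) (array([15.36, -0.09]), np.float64(15.36), np.float64(-0.4)) (array([12.48, -8.1 ]), np.float64(14.88), np.float64(-33.0))
```

The chord fit gives a slip of about 67° = 4.45 clicks, with the last 0.5 rad all slip and the thimble still, so the foot is tight. Next I release and rise.

Emit:
{"api": "servo_tool", "payload": {
  "deltas": [
    {"x":0,"y":0,"z":0,"rx":0,"ry":0,"rz":0,"gripper":0.3},
    {"x":0,"y":0,"z":0,"rx":0,"ry":0,"rz":0,"gripper":0.5},
    {"x":0,"y":0,"z":0,"rx":0,"ry":0,"rz":0,"gripper":0.5},
    {"x":0,"y":0,"z":20,"rx":0,"ry":0,"rz":0,"gripper":0.5},
    {"x":0,"y":0,"z":60,"rx":0,"ry":0,"rz":0,"gripper":1},
    {"x":0,"y":0,"z":100,"rx":0,"ry":0,"rz":0,"gripper":1},
    {"x":0,"y":0,"z":100,"rx":0,"ry":0,"rz":0,"gripper":1},
    {"x":0,"y":0,"z":100,"rx":0,"ry":0,"rz":0,"gripper":1}
  ],
  "newtons": 30
}}

```text
clock: 18.3
eef_pos: [609.6, 47.1, 198.5]
tcp_rot: [3.142, -0.002, 0.173]
contact_force: [-0.5, -0.3, -0.7]
opening: 0.996
grasp_force: 0.0
```

```bash
python3 - <<'E'
from h import *
c=cam("wrist"); s=r.sense(); a=r.grab_frame("wrist"); print(s["clock"],s["eef_pos"],s["opening"])
k=w2px(c,[(607.3,47.3,118)])[0].astype(int)
A=cv2.resize(a[max(0,k[1]-110):k[1]+60,k[0]-120:k[0]+80],None,fx=2.6,fy=2.6,interpolation=cv2.INTER_CUBIC)
b=r.grab_frame("scene")[165:325,210:440]; B=cv2.resize(b,(270,188),interpolation=cv2.INTER_CUBIC)
B=cv2.copyMakeBorder(B,0,A.shape[0]-188,0,0,cv2.BORDER_CONSTANT); cv2.imwrite("pics/v10.png",np.hstack([A,B]))
E
```

```text
18.3 [609.56741994  47.14813198 198.47504089] 0.9964270739270187
```

View pics/v10.png

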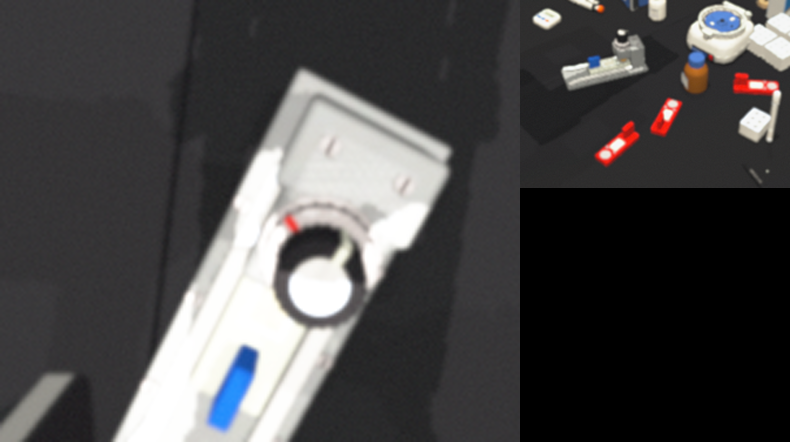

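The red mark at crop (290,222) and the white mark at (345,240) are about 67° apart. The cartridge is clamped and home, and the bottle, timer and rack look untouched.

```bash
python3 -c "
from rig import r
print(r.sign_off())"
```

```text
the job is handed in; nothing more can be done
None
```

I slid the cartridge home against the stop and clamped it, with the ratchet slipped about 67° (about 4.5 clicks); the job was handed in at about 18 s, with the bottle, timer and rack untouched as far as the last pictures show.

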